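# Build the second vee support of a pipe fixture

## Task

Finish the pipe fixture on the bench by building a second support like the one already standing on it: first press the studded riser block fully home over the four bare studs of the plate, then press the vee block fully home over the riser's studs, so that each sits flush with no gap and the groove runs in line with the finished one. The studs have spring balls, so the blocks do not drop home by themselves; press them slowly and gently, do not drop or ram them on (no jolt above 150 N), and leave the tee piece standing where it is.

Things in the scene. Friction and masses are not known exactly. Their poses are not given: they have to be found in the camera images.
- fixture: Fixed steel plate 110 (x) x 260 (y) x 12 mm. Origin under its centre on the bench; z up, y along its length. At y = +80 mm stands the finished support (riser and vee block, top at 97 mm); at y = -80 mm are four bare studs.
- free_studs (a point): Centre of the four bare studs, on the plate's top face, 12 mm above the bench; axes as the fixture's. Studs: round, 16 mm diameter, 14 mm high, the upper 6 mm tapered to 8.4 mm, at x = +-11, y = +-26 mm. Each has a brass spring ball 2.5 mm proud in its outer y side, 5 mm above the plate. A block goes on with its length along y, either way round, until its rim rests on the plate.
- finished_vee (a point): Middle of the finished support's top, 97 mm above the bench; its groove runs along the fixture's y.
- riser_center (a point): Loose aluminium riser, 50 (x) x 80 (y) x 40 mm without studs, upright on the bench; point at its centre, 20 mm above its lower rim; z up, y along its length. Four studs like the plate's stand on top. Open pocket below: 40 x 70 mm, 15 mm deep, 1 mm clear of the studs all round. Grip across the 50 mm width, on the long flat sides. Fully home, this point is 20 mm above free_studs.
- riser_top (a point): Centre of the riser's top face between its studs, 40 mm above its rim; axes as the riser's. Its studs have the size, grid and spring balls of the plate's. A block hangs on the balls about 9 mm too high; pushing past them and on until the rim lands takes 8 to 20 N. The rim then lands on metal: stop there; a landing at 20 mm/s jolts by up to about 100 N.
- vee_center (a point): Loose aluminium vee block, 50 (x) x 80 (y) x 45 mm, upright on the bench; point at its centre, 22.5 mm above its lower rim; z up, y along its length and the 90 degree groove (34 mm wide, 17 mm deep) in its top. No studs. Pocket and grip as the riser's, weight of each 0.1 to 0.3 kg. Fully home on the riser, either way round, this point is 22.5 mm above riser_top.
- sample_tee: Polished tee piece standing upright, 46 x 85 x 100 mm, at the left. Bystander.
Not all that is in view belongs to the job. Leave any pink or red look-alike of the part that bears riser_center alone.

How it is judged:
On the way, in this order (a step that is already met when the one before it is completed fails the run):
1. the riser block is fully home on the plate's bare studs (horizontal distance between riser_center and free_studs below 0.005 m and z of riser_center in the frame of free_studs between 0.017 and 0.022 m and angle between the y axis of riser_center and the y axis of free_studs, either way round below 0.08 rad and angle between the z axis of riser_center and the z axis of free_studs, either way round below 0.05 rad), for 0.2 s.
2. the vee block is fully home on the riser's studs (horizontal distance between vee_center and riser_center below 0.005 m and z of vee_center in the frame of riser_center between 0.0395 and 0.0445 m and angle between the y axis of vee_center and the y axis of riser_center, either way round below 0.08 rad and angle between the z axis of vee_center and the z axis of riser_center, either way round below 0.05 rad), for 0.2 s.
At the end, for the whole second after the job is handed in: The riser sits over the plate's four studs (within 5 mm sideways, 0.08 rad in yaw, 0.05 rad in tilt) with its rim within 2 mm of the plate, and the vee block sits over the riser's studs with the same tolerances, both staying so (all of step 1 and all of step 2); the robot touches nothing.
It fails at once if a block is pressed or jolted against what is below it with more than 150 N (contact force between riser and fixture above 150 N or contact force between vee and riser above 150 N).
It fails at once if a block comes down on the studs faster than 0.5 m/s ((linear speed of riser above 0.5 m/s and distance between riser_center and free_studs below 0.045 m) or (linear speed of vee above 0.5 m/s and distance between vee_center and riser_top below 0.047 m)).
It fails at once if the tee piece is moved more than 40 mm (distance of sample_tee from where it was at the start of the episode above 0.04 m).
It also fails if it takes over 70 s, if anything falls off the work surface, if the arm or the gripper's body presses on something with over 40 N, if the wrist force passes 120 N, or if a joint passes its speed limit or range.

## Robot

A 7-joint arm with a two-finger parallel gripper is mounted at the origin on a cart in front of the work surface, level with it; the furniture and walls round the work are solid. World frame = base frame: x ahead of the robot, y to its left, z up, the work surface at z = 0. Lengths are in m, angles in rad, forces in N, time in s.
With the tool pointing down it reaches from about 0.425 to 0.95 m from the base axis. Payload 4.7 kg.
Tool frame: the origin (TCP) lies on the centre line of the jaws, within the pads' length; the fingertips stand robot.nose_length ahead of it and the grasp point (between the pads) lies 8 mm behind it (robot.nose_length is the distance from the TCP to the fingertips, in m); z points along the fingers, x is the direction in which the jaws open and shut, and the axes are right-handed (so a half turn about z gives the same grasp; the last joint's range is limited). The gripper opens to 85 mm and grips with 20 to 120 N. Pads are 22 mm wide; open, the fingers measure 114 mm over their backs; the gripper's body (76 mm by 85 mm) begins 54 mm behind the grasp point. The pads swing forward as they close: fully open they stand 13 mm farther back than shut.
Start: joints at [1.269, 0.469, -0.049, 1.532, 0.024, 1.141, -0.082], TCP at [0.182, -0.65, 0.242] pointing down, gripper open.
Joint ranges: [-2.59, 2.59], [-0.33, 1.99], [-1.39, 1.29], [0.1, 2.45], [-1.04, 4.18], [0.21, 1.99], [-2.66, 2.66]. Speed limits (rad/s): [2.57, 2.57, 3.14, 3.14, 3.14, 3.14, 3.14].

## Interface

Orientations are given as [roll, pitch, yaw] about the fixed x, y, z axes, in that order (R = Rz(yaw) Ry(pitch) Rx(roll)).
In Python, from plant import robot gives the robot as it stands. Calls block until the motion is done:
- robot.goto(position, orientation): joint-space move of the TCP to a pose.
- robot.move_straight(position, vel=0.15, attitude=None, contact_N=None): straight line of the TCP; attitude=None keeps the orientation; vel is the mean speed in m/s. With contact_N (N) it stops when the force on the tool has changed by that much, and returns True; else False.
- robot.move_joints(angles): joint-space move.
- robot.grip(opening, strength=None): opening from 0.0 (shut) to 1.0 (fully open); strength is the grip in N (None keeps the last); returns when the fingers have stopped.
- robot.sleep(seconds).
- robot.inverse_kinematics(position, orientation): joint angles nearest the present ones, or None.
- robot.sense(): the state.
- robot.grab_frame(name): name is "scene" or "top"; returns a dict with "image" (400x640x3 uint8, red, green, blue), "range_z" (400x640 float32, m along the optical axis (not along the pixel's ray), 0 where there is no reading), "fx", "fy", "cx", "cy" (pixels), "R" (3x3) and "t" (3): a world point X has camera coordinates R X + t. Camera axes: x right, y down, z forward; pixel columns grow to the right and rows downward; lengths in m; the calibration is good to about 2 mm. A picture is of the moment at which its call begins.
A pose or a line that the arm cannot do raises robot.IKError and nothing moves.
- robot.close_job(): hands the job in, once; it reports no verdict.
The state is a dict: "t": time; "joint_pos": joint angles; "joint_velocities": joint speeds; "effort": joint torques, N m; "tcp_pos": TCP position; "tcp_rot": TCP orientation; "wrist_force": force on the tool from outside, world axes, zero at the start; "torque": the same for the moment, N m; "opening": opening from 0.0 (shut) to 1.0 (fully open).
Only numpy, scipy, OpenCV 4.12 (cv2) and the standard library are available. Lean on these libraries where they do the work, as an engineer would, in place of code of your own. Each camera call takes 0.05 s, during which the arm holds its last target.

## Working session

There is one attempt and no reset: what is moved stays moved. The work goes in short steps, each a Python script; the robot and the scene stay as the last script left them, time stands still between calls to the robot, and variables do not carry over. Pictures are saved under pics/ and viewed, and the job is handed in when it is done.

```bash
ls; mkdir -p pics
python3 - <<'E'
from plant import robot
import cv2,numpy as np
for n in("scene","top"):
    f=robot.grab_frame(n)
    cv2.imwrite(f"pics/{n}0.png",f["image"][:,:,::-1])
    np.savez(f"{n}0.npz",**f)
    print(n,f["fx"],f["fy"],f["cx"],f["cy"],np.round(f["R"],3).tolist(),np.round(f["t"],3), (f["range_z"]>0).mean())
s=robot.sense();print(s,robot.nose_length)
E
```

```text
pics
scene 403.16817749068747 403.16817749068747 314.02313818819107 195.30214379663067 [[-0.895, -0.446, 0.001], [-0.347, 0.694, -0.631], [0.281, -0.565, -0.776]] [0.475 0.177 0.991] 0.99596484375
top 476.36979689122956 476.36979689122956 316.23872035202174 196.02935613105768 [[0.02, -1.0, 0.008], [-0.999, -0.021, -0.049], [0.049, -0.007, -0.999]] [0.044 0.485 1.335] 0.99626953125
{'t': 0.1, 'joint_pos': array([ 1.26911168,  0.46937441, -0.04857015,  1.53358098,  0.02412456,
        1.14098643, -0.0822975 ]), 'joint_velocities': array([ 4.39196721e-05, -6.23612091e-04, -1.14095626e-03, -3.40132530e-03,
       -6.45302239e-04,  4.80284471e-04, -1.16543971e-03]), 'effort': array([ 5.30950128e-04, -5.11515749e+01, -4.69592877e-02, -2.38389248e+01,
        1.07459666e-02,  4.39140655e-03,  2.67228620e-05]), 'tcp_pos': array([ 0.18171225, -0.64955804,  0.24135433]), 'tcp_rot': array([ 3.14149822e+00,  1.76040742e-03, -1.29799198e+00]), 'wrist_force': array([ 0.59449508, -0.34144884,  0.35262058]), 'torque': array([ 0.01447204, -0.03661704,  0.02473552]), 'opening': 1.0009396582732246} 0.011
```

View pics/scene0.png

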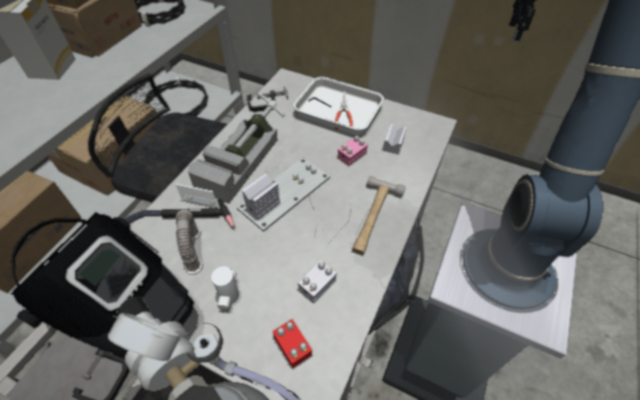

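View pics/top0.png

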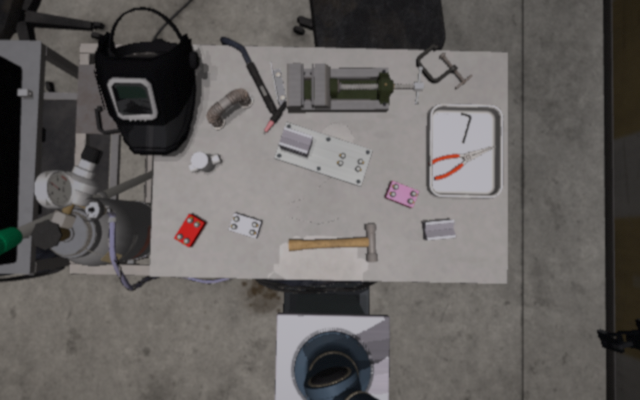

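Top view: the loose grey riser is at about (246,224), the vee block at (440,229), and the fixture at (325,155) with its bare studs near (350,160). The tee is at (205,160). The pink block (402,193) and the red one (190,230) are look-alikes. I'll zoom in next.

Run:
```python
import numpy as np,cv2
T=np.load("top0.npz");S=np.load("scene0.npz")
def crop(F,c,r,w,h,k):
    return cv2.resize(F["image"][r:r+h,c:c+w,::-1],(w*k,h*k),interpolation=cv2.INTER_CUBIC)
a=np.vstack([np.hstack([crop(T,222,200,50,50,7),crop(T,415,205,50,50,7)]),crop(T,265,115,116,0+80,6)[:240*2,:700] if 0 else cv2.resize(crop(T,268,115,110,80,6),(700,int(700*80/110)))])
cv2.imwrite("pics/t1.png",cv2.resize(a,None,fx=.68,fy=.68))
b=np.vstack([np.hstack([crop(S,290,255,55,50,7),crop(S,370,112,55,50,7)]),cv2.resize(crop(S,230,155,110,80,6),(770,560))])
cv2.imwrite("pics/s1.png",cv2.resize(b,None,fx=.65,fy=.65))
```

```text
(no output)
```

View pics/t1.png

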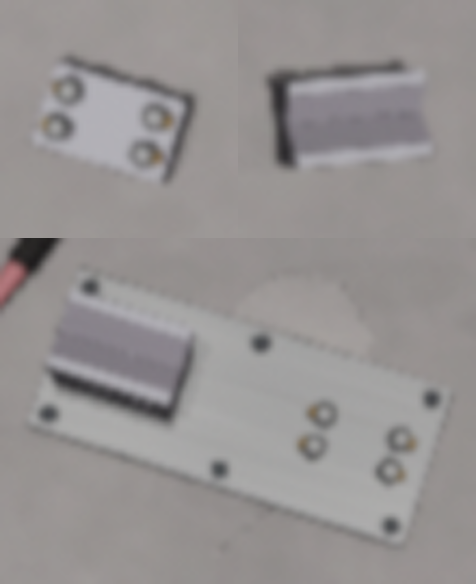

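View pics/s1.png

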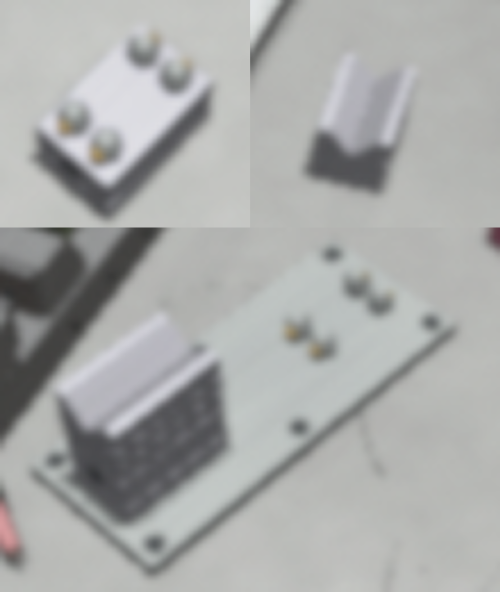

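```bash
cat > h.py <<'E'
import numpy as np,cv2
def cloud(F):
    d=F["range_z"].astype(float);v,u=np.mgrid[0:400,0:640]
    c=np.stack([(u-F["cx"])/F["fx"]*d,(v-F["cy"])/F["fy"]*d,d],-1)
    P=(c-F["t"])@F["R"]; P[d<=0]=np.nan
    return P
def ray(F,uv,z):
    uv=np.atleast_2d(uv).astype(float)
    d=np.c_[(uv[:,0]-F["cx"])/F["fx"],(uv[:,1]-F["cy"])/F["fy"],np.ones(len(uv))]@F["R"]
    o=-F["R"].T@F["t"]
    return o+d*((z-o[2])/d[:,2])[:,None]
def proj(F,X):
    c=np.atleast_2d(X)@F["R"].T+F["t"];return np.c_[c[:,0]/c[:,2]*F["fx"]+F["cx"],c[:,1]/c[:,2]*F["fy"]+F["cy"]]
E
python3 - <<'E'
from h import *
np.set_printoptions(precision=4,suppress=True)
for n,bx in(("top",dict(riser=(225,205,268,244),vee=(418,210,462,246),fix=(268,118,376,192),tee=(185,145,225,175),table=(280,205,330,225))),("scene",dict(riser=(292,258,342,304),vee=(375,118,415,158),fix=(232,155,335,230),table=(280,225,330,250)))):
    F=dict(np.load(n+"0.npz"));P=cloud(F)
    for k,(a,b,c,d) in bx.items():
        Q=P[b:d,a:c].reshape(-1,3);Q=Q[~np.isnan(Q[:,0])]
        h,e=np.histogram(Q[:,2],np.arange(-.02,.115,.005))
        print(n,k,h, "med0",np.median(Q[abs(Q[:,2])<.008,2]) if (abs(Q[:,2])<.008).any() else None)
E
```

```text
top riser [  0   0  38 521 506  52   8   3   6   5  18 174 214  53  60  15   1   0
   0   0   0   0   0   0   0   0] med0 -7.29160200324433e-06
top vee [  0   2  29 381 524  67   6  12  11  45 110 113 159 117   6   0   0   0
   0   0   0   0   0   0   0   0] med0 0.0006684935073592376
top fix [   0    0  146 1767 2218  691 1791  529   98   40   12    9    3   14
    8    5    6   11    7   25   93  117  150  178   32    0] med0 0.0005387159877007208
top tee [  0   0  27 305 357  36   5   6   4   4  10  24  45  59  14   5  10   7
   7   8   6   5  17 106 125   7] med0 0.00032882853592942446
top table [  0   0  25 465 448  60   0   0   0   0   0   0   0   0   0   0   0   0
   0   0   0   0   0   0   0   0] med0 6.855127105268347e-05
scene riser [  0   0   0 624 756  31  36  39  30  38  33 252 290  71  82  12   0   0
   0   0   0   0   0   0   0   0] med0 0.00024482256222404104
scene vee [  0   0   2 541 606  21  24  21  26  42  71  77  95  68   0   0   0   0
   0   0   0   0   0   0   0   0] med0 0.00019322731161603465
scene fix [   0    0    6 1719 1916  332 1705  188  142  109   73   81  165   93
   70   70   71   79   64   81  146  222  159  193    3    0] med0 0.00019515788948948172
scene table [  0   0   2 629 613   0   0   0   0   0   0   0   0   0   0   0   0   0
   0   0   0   0   0   0   0   0] med0 -2.4129633231907586e-05
```

```bash
cat > m.py <<'E'
from h import *
np.set_printoptions(precision=4,suppress=True)
def mask_box(bx):
    m=np.zeros((400,640),np.uint8);a,b,c,d=bx;m[b:d,a:c]=1;return m
def rect(pts):  # minAreaRect in mm on world xy
    (cx,cy),(w,h),ang=cv2.minAreaRect((pts[:,:2]*1000).astype(np.float32))
    a=np.deg2rad(ang) if w>h else np.deg2rad(ang+90)
    return np.array([cx,cy])/1000,sorted([w,h]),(a+np.pi/2)%np.pi-np.pi/2   # dir of long side
def biggest(m):
    n,l,s,_=cv2.connectedComponentsWithStats(m.astype(np.uint8),connectivity=4)
    return l==1+np.argmax(s[1:,4])
def topface(F,bx,z,zmin):
    P=cloud(F);Z=cv2.medianBlur(np.nan_to_num(P[...,2]).astype(np.float32),3)
    m=biggest((Z>zmin)&(mask_box(bx)>0))
    v,u=np.nonzero(m);X=ray(F,np.c_[u,v],z)
    c=X.mean(0);w,V=np.linalg.eigh(np.cov((X-c)[:,:2].T));d=V[:,1]
    # uniform rectangle: side=sqrt(12 var)
    return c[:2],np.sqrt(12*w)*1000,(np.arctan2(d[1],d[0])+np.pi/2)%np.pi-np.pi/2,rect(X),m
E
python3 - <<'E'
from m import *
T=dict(np.load("top0.npz"));S=dict(np.load("scene0.npz"))
print("riser",topface(T,(225,205,268,244),.042,.028)[:4])
print("vee",topface(T,(418,210,462,246),.043,.026)[:4])
print("finvee",topface(T,(268,118,376,192),.095,.07)[:4])
print("plate",topface(T,(268,118,376,192),.012,.006)[:4])
print("riser S",topface(S,(292,258,342,304),.042,.034)[:4])
print("vee S",topface(S,(375,118,415,158),.043,.03)[:4])
for n,F,bx in(("T",T,(325,140,372,180)),("S",S,(285,155,332,192))):
    Z=cloud(F)[...,2];w=np.clip(np.nan_to_num(Z)-.018,0,.012)*mask_box(bx)
    m=cv2.GaussianBlur(w.astype(np.float32),(0,0),.8)>.0022
    k,l,s,c=cv2.connectedComponentsWithStats(m.astype(np.uint8))
    for i in range(1,k):
        if s[i,4]>4:
            v,u=np.nonzero(l==i);X=ray(F,[[u.mean(),v.mean()]],.022);print(n,s[i,4],u.mean(),v.mean(),X)
E
```

```text
riser (array([0.3965, 0.2489]), array([50.0521, 80.4241]), np.float64(1.3055469173431717), (array([0.3966, 0.2489]), [50.18712615966797, 80.8044204711914], np.float64(1.2935251714848772)))
vee (array([ 0.3959, -0.288 ]), array([50.7314, 82.2789]), np.float64(-1.4428935438930357), (array([ 0.3958, -0.2886]), [50.4307861328125, 83.65497589111328], np.float64(-1.455914697969551)))
finvee (array([0.6256, 0.1125]), array([53.3899, 80.0753]), np.float64(1.2775949848563783), (array([0.6255, 0.1127]), [53.44893264770508, 80.30318450927734], np.float64(1.268895325617443)))
plate (array([0.6033, 0.0361]), array([110.3168, 259.3354]), np.float64(1.2743779048184907), (array([0.6035, 0.0363]), [111.96404266357422, 260.5706787109375], np.float64(1.2691090442949218)))
riser S (array([0.3949, 0.2542]), array([50.7531, 81.0319]), np.float64(1.2981564077614527), (array([0.3951, 0.2535]), [50.125450134277344, 80.96776580810547], np.float64(1.2914947774698007)))
vee S (array([ 0.3939, -0.2798]), array([52.456 , 90.2259]), np.float64(-1.4353098948649174), (array([ 0.3945, -0.2832]), [50.972049713134766, 94.57911682128906], np.float64(-1.4615369306363308)))
T 25 342.6 155.96 [[ 0.5979 -0.0181  0.022 ]]
T 23 360.2173913043478 161.6086956521739 [[ 0.583  -0.0681  0.022 ]]
T 24 340.0833333333333 162.91666666666666 [[ 0.578  -0.0114  0.022 ]]
T 22 357.90909090909093 168.9090909090909 [[ 0.5622 -0.0619  0.022 ]]
S 21 308.0 166.0 [[ 0.5832 -0.0667  0.022 ]]
S 21 313.85714285714283 169.8095238095238 [[ 0.5612 -0.0608  0.022 ]]
S 21 295.1904761904762 175.95238095238096 [[ 0.5982 -0.0157  0.022 ]]
S 19 300.7368421052632 179.6315789473684 [[ 0.5775 -0.0104  0.022 ]]
```

```bash
cat >> m.py <<'E'
def studs(F,bx,zb):
    Z=cloud(F)[...,2];w=np.clip(np.nan_to_num(Z)-zb-.006,0,.012)*mask_box(bx)
    m=cv2.GaussianBlur(w.astype(np.float32),(0,0),.8)>.0022
    k,l,s,c=cv2.connectedComponentsWithStats(m.astype(np.uint8))
    return np.array([ray(F,c[i:i+1],zb+.010)[0] for i in range(1,k) if s[i,4]>8])
E
python3 - <<'E'
from m import *
from plant import robot
T=[dict(np.load("top0.npz"))]+[robot.grab_frame("top") for _ in range(2)];S=[dict(np.load("scene0.npz"))]+[robot.grab_frame("scene") for _ in range(2)]
for i in range(3):
  for F,b1,b2 in((T[i],(225,205,268,244),(325,140,372,180)),(S[i],(292,258,342,304),(285,155,332,192))):
    for b,z in((b1,.04),(b2,.012)):
        X=studs(F,b,z)
        (c,d,a)=rect(X); print(len(X),X.mean(0)[:2],np.round(d,1),round(a,3), end=" | ")
    print()
  print("vee",topface(T[i],(418,210,462,246),.043,.032)[:3],"riserTop",topface(T[i],(225,205,268,244),.042,.034)[:3])
# groove-based / bright lips check
for q in ([.3965,.2489,.2,1.30],[.3959,-.288,.2,1.70],[.58,-.0396,.2,1.273]):
    for dy in(-np.pi/2,np.pi/2):
        for z in(.25,.02): 
            j=robot.inverse_kinematics([q[0],q[1],z],[np.pi,0,q[3]+dy]);print(z,dy,j)
E
```

```text
4 [0.3961 0.2495] [22.9 53.7] 1.286 | 4 [ 0.5803 -0.0399] [21.7 52.9] 1.266 | 
4 [0.396  0.2516] [22.  52.9] 1.302 | 4 [ 0.58   -0.0384] [22.8 53.7] 1.284 | 
vee (array([ 0.3957, -0.2886]), array([54.0565, 82.0237]), np.float64(-1.4234313176116284)) riserTop (array([0.3965, 0.2493]), array([49.7404, 79.8268]), np.float64(1.3007959525999988))
4 [0.3966 0.2501] [22.  53.8] 1.288 | 4 [ 0.5801 -0.04  ] [22.3 53.5] 1.279 | 
4 [0.3961 0.2515] [21.4 52.8] 1.289 | 4 [ 0.5797 -0.0386] [21.5 53.8] 1.296 | 
vee (array([ 0.3816, -0.2897]), array([21.9072, 81.8463]), np.float64(-1.461084702765386)) riserTop (array([0.3964, 0.2493]), array([49.4647, 79.8643]), np.float64(1.2946061676782792))
4 [0.3964 0.2498] [23. 54.] 1.303 | 4 [ 0.5801 -0.0402] [21.9 53.6] 1.274 | 
4 [0.3962 0.2514] [22.1 53. ] 1.299 | 4 [ 0.5798 -0.0386] [22.5 52.9] 1.282 | 
vee (array([ 0.3958, -0.2888]), array([53.9914, 81.1191]), np.float64(-1.4293529132333616)) riserTop (array([0.3963, 0.2491]), array([49.4566, 79.9097]), np.float64(1.2929880206811464))
0.25 -1.5707963267948966 [ 0.4126  0.3739 -1.2959  1.9482  0.4012  1.12
[... 218 characters left out ...]
-1.1854  2.1478  1.0473  0.9307  1.2704]
0.25 -1.5707963267948966 [ 1.0014  0.1976 -0.5225  1.9284  0.1136  1.0442  0.5593]
0.02 -1.5707963267948966 [ 0.8784  0.5348 -0.4195  2.1258  0.4038  0.5567  0.2932]
0.25 1.5707963267948966 [ 0.5171  0.1574  0.0288  1.9538 -0.0053  1.0305 -2.4641]
0.02 1.5707963267948966 [ 0.4209  0.5006  0.1523  2.1523 -0.1529  0.4984 -2.3232]
0.25 -1.5707963267948966 [ 0.5101  0.387  -0.6725  1.7243  0.2639  1.1226 -0.5396]
0.02 -1.5707963267948966 [ 0.3581  0.6512 -0.4881  1.9097  0.461   0.693  -0.7043]
0.25 1.5707963267948966 [ 0.8124  0.5716 -1.1733  1.7096  0.5553  1.2411  2.3502]
0.02 1.5707963267948966 [ 0.779   0.982  -1.1874  1.887   1.0611  1.0834  1.9827]
```

T and S views agree on the riser-to-stud displacement to under 1 mm, about (0.1838, -0.290). Sizes and heights match what was given, so I'm grasping the riser.

Run:
```python
from m import *
from plant import robot
o=[np.pi,0,1.295-np.pi/2]
robot.goto([.3963,.2506,.17],o); print(robot.sense()["t"])
print(robot.move_straight([.3963,.2506,.02],vel=.12,contact_N=12))
s=robot.sense();print(s["t"],s["tcp_pos"],s["tcp_rot"],s["wrist_force"])
robot.grip(0,100)
s=robot.sense();print(s["t"],s["tcp_pos"],s["opening"],s["wrist_force"])
robot.move_straight([.3963,.2506,.12],vel=.12)
s=robot.sense();print(s["t"],s["tcp_pos"],s["tcp_rot"],s["opening"],s["wrist_force"])
for n in("scene","top"):
    f=robot.grab_frame(n);np.savez(n+"1.npz",**f);a=f["image"][:,:,::-1]
    c=(270,200) if n=="scene" else (200,180)
    cv2.imwrite(f"pics/{n}1.png",cv2.resize(a[c[1]:c[1]+120,c[0]:c[0]+120],None,fx=4.5,fy=4.5,interpolation=2))
```

```text
3.5417
False
4.9417 [0.3967 0.2509 0.0205] [-3.1407 -0.0008 -0.2759] [-1.1156  0.1525  0.4567]
5.375 [0.3968 0.2507 0.0208] 0.5686431032771364 [ 0.0239 -1.9772  6.7419]
6.3583 [0.3958 0.25   0.1193] [ 3.1403  0.0011 -0.276 ] 0.5707380205747796 [ 0.7934  0.059  -3.5424]
```

View pics/scene1.png

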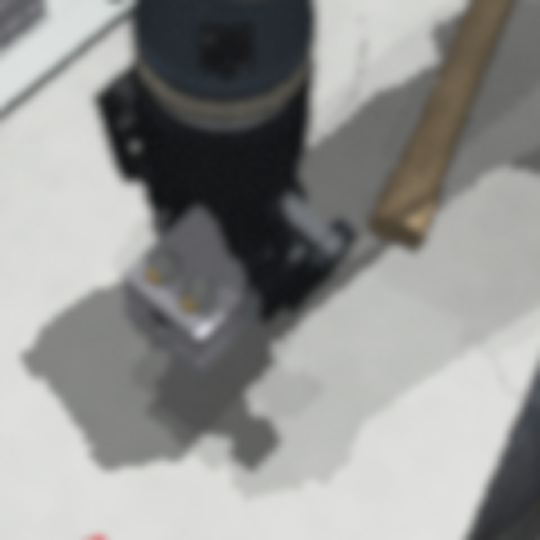

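View pics/top1.png

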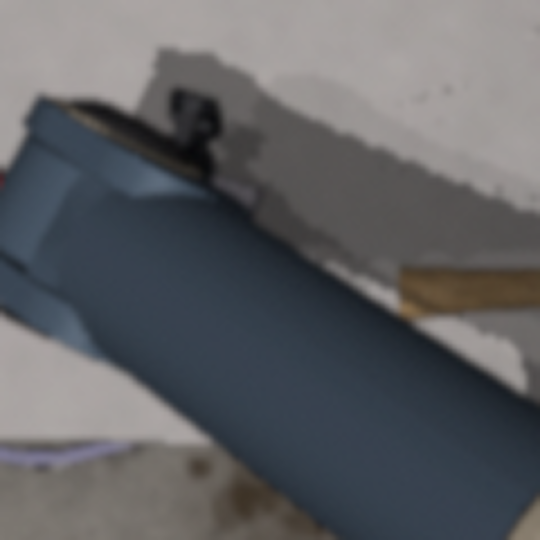

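The riser is held (opening 0.57, about 49 mm). Next I carry it over the studs.

Run:
```python
from m import *
from plant import robot
y=1.279
robot.move_straight([.3963,.2506,.15],vel=.12)
o=[np.pi,0,y-np.pi/2]
robot.goto([.5800,-.0393,.15],o)
robot.move_straight([.5800,-.0393,.060],vel=.1)
robot.sleep(.3)
s=robot.sense();print(s["t"],s["tcp_pos"],s["tcp_rot"],s["opening"],s["wrist_force"])
F=robot.grab_frame("scene");np.savez("scene2.npz",**F)
a=F["image"][:,:,::-1].copy()
b=np.array([np.cos(y),np.sin(y)]);n=np.array([np.sin(y),-np.cos(y)])
rim=s["tcp_pos"][2]-.0207
k=5;c0=(255,130);a=cv2.resize(a[c0[1]:c0[1]+110,c0[0]:c0[0]+110],None,fx=k,fy=k,interpolation=2)
P=[]
for sx in(-1,1):
  for sy in(-1,1):
    for X,Y,Z in((11,26,54),(25,40,40),(25,40,0)):
        p=s["tcp_pos"][:2]+(sx*X*n+sy*Y*b)/1000
        u=proj(F,[*p,rim+Z/1000])[0];cv2.circle(a,tuple(int(q) for q in np.round((u-c0+.5)*k)),3,(0,0,255) if Z==54 else(0,255,0),1)
cv2.imwrite("pics/scene2.png",a)
```

```text
9.5 [ 0.5802 -0.0394  0.0604] [ 3.1416 -0.0008 -0.2919] 0.5664256127328728 [-0.2947 -0.1853 -4.4695]
```

View pics/scene2.png

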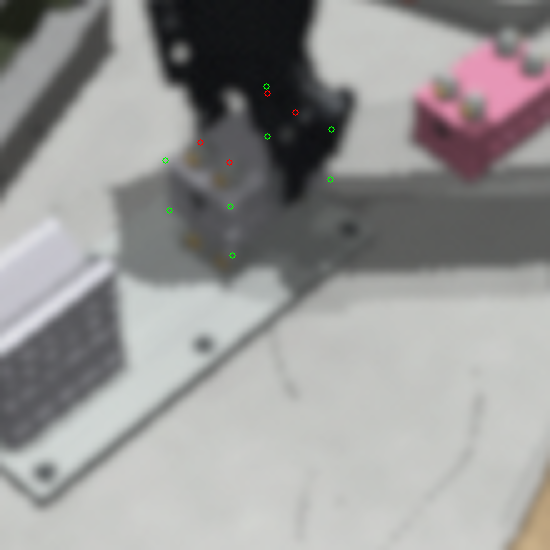

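Riser hovers over the studs. The block's brass balls are at zoomed (193,158) and (222,178), and the plate's are at (195,240) and (218,258). These pairs should line up vertically in the world, so I'll compare them by ray casting.

Run:
```python
from m import *
F=dict(np.load("scene2.npz"));im=F["image"].astype(int)
S0=dict(np.load("scene0.npz"))
def balls(F,bx):
    im=F["image"].astype(float);w=np.clip(im[...,0]-im[...,2]-18,0,None)*mask_box(bx)
    k,l,s,c=cv2.connectedComponentsWithStats((w>0).astype(np.uint8))
    r=[]
    for i in range(1,k):
        if s[i,4]>=3:
            v,u=np.nonzero(l==i);ww=w[v,u];r.append((s[i,4],(u*ww).sum()/ww.sum(),(v*ww).sum()/ww.sum()))
    return r
print(balls(F,(285,155,305,190)));print(balls(S0,(285,155,332,192)));print(balls(S0,(292,258,342,304)))
for r in balls(F,(285,155,305,190)):
    for z in (.0847,.017): print(r,z,ray(F,[r[1:]],z))
y=1.279;b=np.array([np.cos(y),np.sin(y)]);n=np.array([np.sin(y),-np.cos(y)])
for sx in(-1,1): print("exp",np.array([.5802,-.0394])+(sx*11*n+35*b)/1000)
```

```text
[(np.int32(6), np.float64(292.9375), np.float64(161.4375)), (np.int32(4), np.float64(298.5), np.float64(165.57142857142858)), (np.int32(3), np.float64(293.3), np.float64(177.75))]
[(np.int32(4), np.float64(293.46666666666664), np.float64(177.55)), (np.int32(5), np.float64(298.81081081081084), np.float64(181.56756756756758))]
[(np.int32(8), np.float64(303.74), np.float64(282.37)), (np.int32(9), np.float64(310.88275862068963), np.float64(288.46206896551723))]
(np.int32(6), np.float64(292.9375), np.float64(161.4375)) 0.0847 [[ 0.6003 -0.0112  0.0847]]
(np.int32(6), np.float64(292.9375), np.float64(161.4375)) 0.017 [[ 0.6337 -0.0674  0.017 ]]
(np.int32(4), np.float64(298.5), np.float64(165.57142857142858)) 0.0847 [[ 0.5795 -0.0043  0.0847]]
(np.int32(4), np.float64(298.5), np.float64(165.57142857142858)) 0.017 [[ 0.6111 -0.0599  0.017 ]]
(np.int32(3), np.float64(293.3), np.float64(177.75)) 0.0847 [[0.5711 0.0407 0.0847]]
(np.int32(3), np.float64(293.3), np.float64(177.75)) 0.017 [[ 0.6021 -0.0111  0.017 ]]
exp [ 0.5797 -0.0027]
exp [ 0.6008 -0.009 ]
```

Alignment agrees to about 1.5 mm, which is inside the taper's capture range. I press slowly with force stops.

```bash
cat > press.py <<'E'
from plant import robot
import numpy as np
def st(l):
    s=robot.sense();print(l,round(s["t"],2),np.round(s["tcp_pos"],4),np.round(s["tcp_rot"],3),round(s["opening"],3),np.round(s["wrist_force"],1),np.round(s["torque"],2));return s
def press(x,y,zs):
    for z,v,c in zs:
        r=robot.move_straight([x,y,z],vel=v,contact_N=c);s=st((z,r))
        if r: break
E
python3 - <<'E'
from press import *
press(.58,-.0393,[(.046,.03,20),(.042,.01,30),(.038,.01,30),(.0355,.008,30),(.0335,.006,30)])
E
```

```text
(0.046, False) 10.17 [ 0.58   -0.0392  0.0459] [-3.141  0.    -0.292] 0.567 [ 0.4 -0.7 -4. ] [ 0.05 -0.03  0.01]
(0.042, False) 10.72 [ 0.58   -0.0393  0.042 ] [ 3.142 -0.    -0.292] 0.566 [-0.  -0.8 -3.9] [-0.   -0.01 -0.02]
(0.038, False) 11.27 [ 0.581  -0.039   0.0397] [ 3.141e+00 -2.000e-03 -2.920e-01] 0.566 [-2.5 -1.5  7.6] [-0.2   0.42 -0.06]
(0.0355, False) 11.73 [ 0.5814 -0.0394  0.0365] [-3.141e+00 -3.000e-03 -2.920e-01] 0.569 [ 1.5 -1.9  3. ] [-0.24 -0.32 -0.  ]
(0.0335, False) 12.22 [ 0.5808 -0.0393  0.0336] [-3.141e+00 -1.000e-03 -2.920e-01] 0.568 [ 3.8 -1.1  2.3] [-0.21 -0.87 -0.09]
```

Run:
```python
from press import *
press(.5805,-.0393,[(.032,.006,30),(.030,.006,30),(.0275,.006,30)])
robot.sleep(.3);st("set")
```

```text
(0.032, False) 12.63 [ 0.5808 -0.0393  0.0328] [ 3.141e+00 -1.000e-03 -2.920e-01] 0.566 [ 1.  -2.   9.3] [-0.32 -0.3  -0.07]
(0.03, False) 13.12 [ 0.5808 -0.0393  0.0328] [ 3.14e+00 -1.00e-03 -2.92e-01] 0.569 [-3.4 -2.9 23.7] [-0.39  0.98 -0.01]
(0.0275, False) 13.68 [ 0.5809 -0.0393  0.0328] [ 3.137e+00 -2.000e-03 -2.920e-01] 0.566 [-9.2 -4.5 43.6] [-0.51  2.34  0.01]
set 13.98 [ 0.5808 -0.0393  0.0327] [ 3.138e+00 -2.000e-03 -2.920e-01] 0.565 [-10.8  -5.   43. ] [-0.5   2.35 -0.01]
```

It landed at 0.0328, against a predicted 0.0327. I release, retreat and look.

Run:
```python
from press import *
from m import *
robot.move_straight([.5808,-.0393,.0328],vel=.03);robot.sleep(.2);st("relax")
robot.grip(1.0);st("open")
robot.move_straight([.5808,-.0393,.17],vel=.15)
o=[np.pi,0,np.pi-1.44-np.pi/2]
robot.goto([.3958,-.288,.17],o);st("vee")
F=robot.grab_frame("top");S=robot.grab_frame("scene");np.savez("top3.npz",**F);np.savez("scene3.npz",**S)
a=cv2.resize(F["image"][110:195,260:380,::-1],None,fx=5,fy=5,interpolation=2)
cv2.imwrite("pics/top3.png",a)
a=cv2.resize(S["image"][120:240,225:350,::-1],None,fx=5,fy=4.8,interpolation=2);cv2.imwrite("pics/scene3.png",a)
for f,b in((F,(325,135,372,180)),(S,(275,135,340,192))):
    X=studs(f,b,.052)
    if len(X): print(len(X),X.mean(0),rect(X))
```

```text
relax 14.51 [ 0.5808 -0.0393  0.0329] [ 3.141  0.    -0.292] 0.567 [ 1.  -1.1  7.2] [-0.29 -0.42 -0.04]
open 14.97 [ 0.5802 -0.0392  0.0323] [ 3.141  0.001 -0.292] 1.0 [0.4 0.4 0.3] [ 0.01 -0.04 -0.02]
vee 17.22 [ 0.3967 -0.2872  0.1701] [-3.141 -0.001  0.132] 0.999 [-0.   0.9  0.4] [ 0.03 -0.03  0.01]
4 [ 0.5798 -0.0399  0.062 ] (array([ 0.5797, -0.0401]), [21.874418258666992, 52.89277648925781], np.float64(1.268541258350517))
4 [ 0.588  -0.0043  0.062 ] (array([0.5887, 0.0042]), [21.881011962890625, 137.88558959960938], np.float64(1.474150210835921))
```

View pics/top3.png

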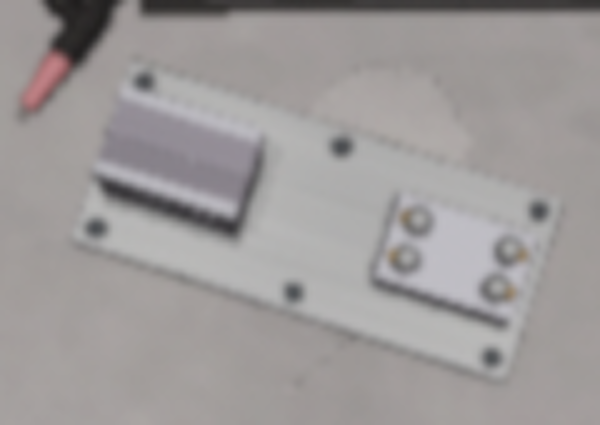

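View pics/scene3.png

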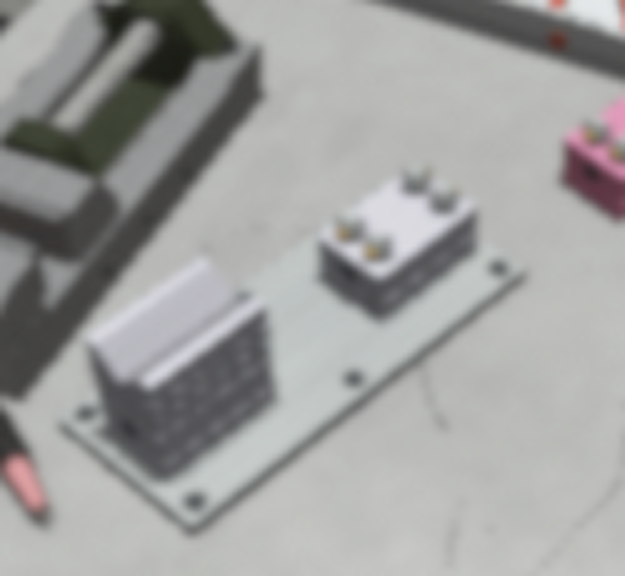

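The riser sits level on the plate, with its studs at (0.5798, -0.0399) in T as before. Next I refine the vee block's lengthwise centre from its bright lips at z = 45 mm.

Run:
```python
from m import *
for n,bx in(("top",(415,212,462,246)),("scene",(370,115,418,162))):
    F=dict(np.load(n+"0.npz"));g=F["image"].mean(2)
    a,b,c,d=bx;sub=g[b:d,a:c]
    print(n);print(np.round(sub[::2,::2]).astype(int) if n=="top" else np.round(sub[::2,::2]).astype(int))
P=cloud(dict(np.load("top3.npz")));
print("riser top z",np.nanmedian(P[150:166,345:360,2]),P[158,350])
```

```text
top
[[146 147 149 149 149 148 149 150 150 148 147 148 149 148 148 148 148 148
  147 147 147 148 147 147]
 [145 148 149 149 149 149 149 149 150 148 148 150 150 148 147 148 149 150
  150 149 148 149 148 147]
 [145 146 149 150 150 150 150 149 149 149 149 149 150 149 148 147 144 148
  150 150 149 149 149 148]
 [146 146 147 149 146 145 146 146 145 143 129 123 125 124 122 118  98 115
  145 149 147 148 147 147]
 [149 147 146 127 101  93 103 104 103 104  97  94 104 119 133 135 135 142
  158 164 147 147 147 146]
 [149 147 145  99  62  93 136 148 161 168 167 166 166 170 170 167 162 157
  158 155 146 147 147 147]
 [149 148 149 122  49 109 157 156 159 154 147 143 137 141 141 140 138 136
  137 140 146 148 149 149]
 [150 149 148 125  50  96 136 136 137 136 136 136 136 137 136 136 137 137
  137 142 149 149 150 150]
 [149 149 147 130  61 102 135 136 136 136 134 135 134 135 134 128 132 126
  128 139 149 150 151 150]
 [147 147 145 138  72 106 132 126 130 130 125 127 122 126 126 125 125 123
  124 131 147 150 151 150]
 [147 145 145 141  76  91 125 124 124 125 125 125 124 124 125 125 125 125
  125 128 14
[... 2411 characters left out ...]
179 184
  183 181 180 180 180 179]
 [181 181 180 181 181 180 165 139 127 105  95  88  85  84 100 155 184 185
  183 182 181 179 181 180]
 [183 181 181 180 181 182 182 181 179 168 160 138 128 111 122 171 186 185
  184 183 181 181 182 181]
 [182 182 182 182 183 184 185 185 184 181 179 177 175 169 171 183 186 186
  185 184 183 183 182 182]
 [182 183 182 181 182 184 185 185 184 181 181 182 181 181 184 186 186 186
  186 185 184 184 183 183]
 [184 184 183 182 182 182 184 183 183 182 182 182 182 183 186 187 186 185
  185 185 185 184 184 182]
 [185 186 185 185 183 182 184 185 183 181 181 181 182 185 187 186 185 184
  185 186 186 185 185 184]]
riser top z 0.052417677738012654 [ 0.5882 -0.0365  0.0551]
```

Run:
```python
from m import *
T=dict(np.load("top0.npz"));S=dict(np.load("scene0.npz"))
X=ray(T,[[426,222],[453.9,220.5],[426.5,238],[454.7,236]],.045);print(X[:,:2],X.mean(0)[:2],np.linalg.norm(X[1]-X[0]),np.linalg.norm(X[3]-X[2]))
X=ray(S,[[386,140.5],[391.5,123.5],[399.5,143.7],[404.5,126.3]],.045);print(X[:,:2],X.mean(0)[:2],np.linalg.norm(X[1]-X[0]),np.linalg.norm(X[3]-X[2]))
```

```text
[[ 0.4168 -0.2498]
 [ 0.4225 -0.3269]
 [ 0.3729 -0.2516]
 [ 0.3799 -0.3293]] [ 0.398  -0.2894] 0.07724019056140563 0.07804365508550509
[[ 0.4113 -0.2456]
 [ 0.4225 -0.326 ]
 [ 0.3706 -0.2505]
 [ 0.382  -0.3316]] [ 0.3966 -0.2884] 0.08117539705810546 0.08189062997696285
```

Both views give the vee block's centre as about (0.397, -0.289). Grasping it.

Run:
```python
from press import *
o=[np.pi,0,np.pi-1.445-np.pi/2]
robot.goto([.3968,-.2889,.12],o)
print(robot.move_straight([.3968,-.2889,.022],vel=.1,contact_N=12));robot.sleep(.2)
st("down")
robot.grip(0,100);a=st("grip")
robot.move_straight([.3968,-.2889,.19],vel=.15);robot.sleep(.1)
st("lift")
y=1.279
robot.goto([.5806,-.0393,.19],[np.pi,0,y-np.pi/2])
robot.move_straight([.5806,-.0393,.105],vel=.1);robot.sleep(.3)
s=st("hover")
from m import *
off=a["tcp_pos"][2];print("off",off)
F=robot.grab_frame("scene");np.savez("scene4.npz",**F)
b=np.array([np.cos(y),np.sin(y)]);n=np.array([np.sin(y),-np.cos(y)])
rim=s["tcp_pos"][2]-off
k=6;c0=(255,100);im=cv2.resize(F["image"][c0[1]:c0[1]+100,c0[0]:c0[0]+100,::-1].copy(),None,fx=k,fy=k,interpolation=2)
for sx in(-1,1):
    for Z in(45,0):
        p=s["tcp_pos"][:2]+(sx*25*n+40*b)/1000
        u=proj(F,[*p,rim+Z/1000])[0];cv2.circle(im,tuple(int(q) for q in np.round((u-c0+.5)*k)),3,(0,255,0),1)
    for sy in(-1,1):
        p=np.array([.5806,-.0393])+(sx*25*n+sy*40*b)/1000
        u=proj(F,[*p,.052])[0];cv2.circle(im,tuple(int(q) for q in np.round((u-c0+.5)*k)),3,(0,0,255),1)
cv2.imwrite("pics/scene4.png",im)
```

```text
False
down 18.97 [ 0.397  -0.2892  0.0225] [ 3.141e+00 -1.000e-03  1.260e-01] 1.004 [-0.1 -0.6 -0.2] [0.01 0.02 0.  ]
grip 19.39 [ 0.3974 -0.289   0.0226] [ 3.141e+00 -1.000e-03  1.260e-01] 0.57 [-0.1  0.2  4.9] [ 0.09  0.09 -0.06]
lift 20.76 [ 0.3963 -0.2886  0.1891] [-3.14e+00  1.00e-03  1.26e-01] 0.568 [ 0.2  0.2 -1.5] [-0.03 -0.03 -0.  ]
hover 23.24 [ 0.5808 -0.0393  0.1054] [-3.142e+00 -1.000e-03 -2.920e-01] 0.571 [ 1.2 -0.5 -0.9] [-0.    0.02 -0.01]
off 0.022554863160456275
```

View pics/scene4.png

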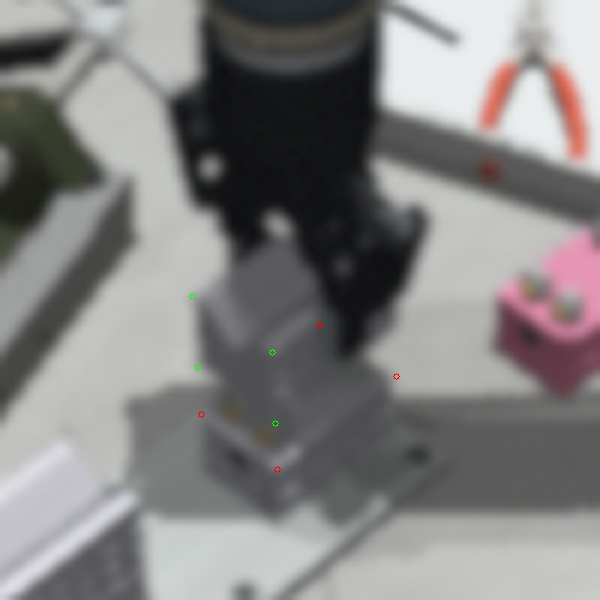

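The predicted corners of both blocks are off in the image by about the same few zoomed pixels (about 1 px), so the vee block is aligned with the riser. Pressing it home slowly.

Run:
```python
from press import *
press(.5806,-.0393,[(.089,.03,20),(.084,.01,30),(.080,.01,30),(.077,.008,30),(.0755,.006,30),(.074,.006,30),(.072,.006,30),(.0695,.006,30)])
robot.sleep(.3);st("set")
```

```text
(0.089, False) 23.98 [ 0.5806 -0.0392  0.089 ] [-3.141  0.    -0.292] 0.573 [-0.7  0.9 -1.4] [-0.02 -0.05  0.01]
(0.084, False) 24.62 [ 0.5806 -0.0392  0.084 ] [-3.142  0.    -0.292] 0.572 [ 0.9 -0.4 -1.1] [ 0.03 -0.02 -0.  ]
(0.08, False) 25.18 [ 0.5815 -0.0386  0.0813] [-3.141e+00 -2.000e-03 -2.920e-01] 0.569 [-1.5  0.6  6.6] [ 0.2   0.28 -0.06]
(0.077, False) 25.7 [ 0.5821 -0.0388  0.0784] [-3.14e+00 -3.00e-03 -2.91e-01] 0.569 [0.7 0.3 6.1] [ 0.11 -0.02  0.05]
(0.0755, False) 26.1 [ 0.5821 -0.0387  0.0768] [-3.14e+00 -3.00e-03 -2.91e-01] 0.571 [-0.1  1.8  6.5] [ 0.14 -0.01  0.03]
(0.074, False) 26.5 [ 0.582  -0.0387  0.0752] [-3.14e+00 -3.00e-03 -2.91e-01] 0.568 [ 0.3 -0.   4.8] [ 0.13 -0.05  0.03]
(0.072, False) 26.98 [ 0.582  -0.0387  0.0745] [-3.141e+00 -3.000e-03 -2.920e-01] 0.57 [-2.4 -1.7 14.6] [0.14 0.91 0.1 ]
(0.0695, False) 27.55 [ 0.582  -0.0386  0.0745] [ 3.14e+00 -3.00e-03 -2.92e-01] 0.571 [-8.9 -2.2 31.7] [0.01 2.42 0.13]
set 27.85 [ 0.5821 -0.0387  0.0745] [ 3.14e+00 -3.00e-03 -2.92e-01] 0.566 [-7.8 -1.2 31.5] [-0.02  2.42  0.08]
```

It landed at 0.0745, against a predicted 0.0746. Releasing and checking.

Run:
```python
from press import *
from m import *
robot.move_straight([.582,-.0387,.0746],vel=.03);robot.sleep(.2);st("relax")
robot.grip(1.0);st("open")
robot.move_straight([.5815,-.0389,.22],vel=.12)
robot.goto([.40,-.30,.25],[np.pi,0,-.29]);st("away")
F=robot.grab_frame("top");S=robot.grab_frame("scene")
a=np.hstack([cv2.resize(F["image"][105:205,265:385,::-1],(400,400),interpolation=2),cv2.resize(S["image"][120:240,225:345,::-1],(400,400),interpolation=2)])
cv2.imwrite("pics/end.png",a)
print("new",topface(F,(325,130,385,180),.095,.07)[:4]);print("fin",topface(F,(268,118,324,192),.095,.07)[:4])
P=cloud(F)[...,2]
for n,m in(("new",topface(F,(325,130,385,180),.095,.07)[4]),("fin",topface(F,(268,118,324,192),.095,.07)[4])):
    z=P[m];print(n,np.nanpercentile(z,[5,25,50,75,95]))
T=dict(np.load("top0.npz"));b=(185,145,225,175);print("tee",topface(T,b,.1,.07)[0],topface(F,b,.1,.07)[0])
```

```text
relax 28.38 [ 0.5821 -0.0385  0.075 ] [ 3.141  0.    -0.292] 0.573 [-1.5 -0.1  7.1] [0.04 0.54 0.03]
open 28.83 [ 0.582  -0.0388  0.0744] [-3.142  0.    -0.292] 0.997 [-0.4  0.  -0.2] [-0.03  0.05  0.02]
away 31.41 [ 0.4009 -0.2989  0.2501] [-3.141 -0.001 -0.288] 1.003 [-0.   0.   0.2] [ 0.05 -0.02  0.01]
new (array([ 0.5795, -0.0398]), array([53.7119, 79.9288]), np.float64(1.2912900172998274), (array([ 0.5793, -0.0398]), [54.241539001464844, 80.07460021972656], np.float64(1.2685676236453087)))
fin (array([0.6255, 0.1125]), array([53.4494, 80.1519]), np.float64(1.2761163849519352), (array([0.6255, 0.1127]), [53.448974609375, 80.33027648925781], np.float64(1.2688967903560426)))
new [0.0809 0.0873 0.0932 0.0976 0.1013]
fin [0.0798 0.086  0.0923 0.096  0.1   ]
tee [0.5664 0.3631] [0.5664 0.363 ]
```

View pics/end.png

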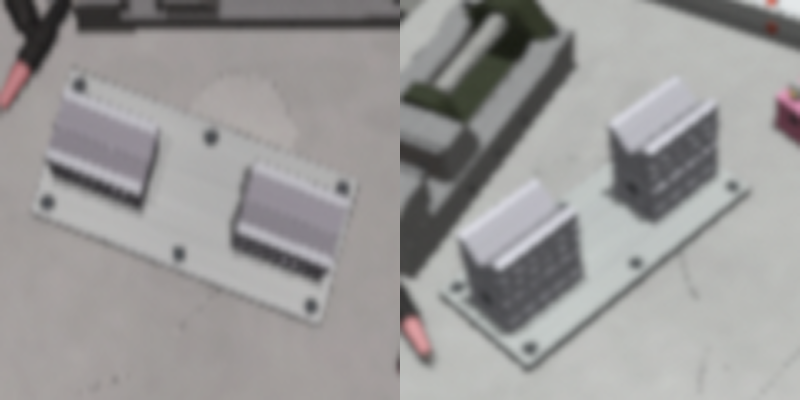

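The picture shows both supports standing at the same height with their grooves in line. New top centre to finished top centre measures 159 mm (160 expected). The tee has not moved. Handing in.

Run:
```python
from plant import robot
robot.close_job();print(robot.sense()["t"])
```

```text
the job is handed in; nothing more can be done
the job is handed in; nothing more can be done
```

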